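Push the bean tin onto its sheet and hang its tag

TASK

Push the muffin tin of beans across the table, flat on the table all the way, until it lies wholly on the sheet of paper in front of the rail. Then take the wooden tag out of its block, hook it over the rail near the end farther from the collar, and slide it along the rail, without lifting it off again, until it is up against the collar. Let go of it there, and leave the scale with its jug, the meter and the shears where they are.

Things in the scene. Friction and masses are not known exactly. Their poses are not given: they have to be found in the camera images.
- tin: six-cup metal muffin tin with a few beans in each cup, loose, about 0.4 kg; a flat rectangular top 130 (its x) by 190 (its y) mm, 30 mm high; its rim is the vertical side face, from 23 to 30 mm above the table, the cups below stand further in. Origin at the centre of its underside, z up. Both ways round are the same.
- tin_corner_a (a point): top corner of the tin at its -x, -y, 30 mm above its underside
- tin_corner_b (a point): top corner of the tin at its -x, +y, 30 mm above its underside
- tin_corner_c (a point): top corner of the tin at its +x, -y, 30 mm above its underside
- tin_corner_d (a point): top corner of the tin at its +x, +y, 30 mm above its underside
- sheet: sheet of white paper lying flat on the table, fixed, 170 (its x) by 230 (its y) mm, under 1 mm thick and no obstacle. Origin at its centre, its axes along its edges.
- rail: fixed rail stand beyond the sheet: a round horizontal steel bar 12 mm thick along its y, 200 mm above the table at its centre line, between two wooden posts at y = -205 and +205 mm (18 mm square, 225 mm high, on feet 80 by 50 mm by 12 mm high). Origin on the table under the middle of the bar.
- rail_mid (a point): middle of the bar, on its centre line, axes as the rail's
- collar: steel collar fixed round the bar, 28 mm across and 10 mm wide along the bar. Origin at its centre on the bar's centre line, its y along the bar. It always sits in the +y half of the rail, so the end farther from it is the -y end.
- block: fixed dark wooden block 60 (x) by 90 (y) by 35 mm high with a slot 7.5 mm wide, 64 mm long and 25 mm deep in its top, in which the tag stands. Origin at the centre of its underside.
- tag: loose hanging tag, 80 g. Origin: middle of the underside of the hook's top, which rests on the rail. z up: the hook is a steel strip 24 mm wide (y) bent to an upside-down U open below, inside width 20 mm (x), top 4 mm thick, legs 3 mm thick, -x leg 36, +x leg 48 mm long. Hung, the origin is 6 mm above the bar's centre line; with the strip touching the collar it is 17 mm from the collar's centre.
- tag_grip (a point): middle of the tag's wooden grip, which stands on the hook's top: 10 mm thick (tag's x), 24 mm wide (y), 44 mm tall (from 4 to 48 mm above the tag's origin); this point is 26 mm above that origin
- tag_plate (a point): middle of the tag's wooden plate, which hangs from the -x leg: 6 mm thick (x), 60 mm wide (y), 50 mm tall, from 30 to 80 mm below the tag's origin, 11.5 mm to its -x side. At the start its lower 25 mm stand in the block's slot; the tag may lean 4 degrees there.
- scale: white kitchen scale 190 by 140 by 40 mm, loose bystander. Origin at the centre of its underside.
- jug: blue plastic measuring jug standing on the scale, 100 mm across, 115 mm high, loose bystander. Origin at the centre of its underside.
- meter: dark moisture meter box 90 by 160 by 60 mm with a white dial, loose bystander. Origin at the centre of its underside.
- shears: pruning shears lying on the table, 170 mm long (along their y), 60 mm wide, 18 mm high, loose bystander. Origin near the middle, on the table.
Not all that is in view belongs to the job. What is shaped like the tag but purple is not meant.

How it is judged (in metres and radians):
On the way, in this order (a step that is already met when the one before it is completed fails the run):
1. the tin lies at rest with all four corners on the sheet (x of tin_corner_a in the frame of sheet between -0.087 and 0.087 m and y of tin_corner_a in the frame of sheet between -0.117 and 0.117 m and x of tin_corner_b in the frame of sheet between -0.087 and 0.087 m and y of tin_corner_b in the frame of sheet between -0.117 and 0.117 m and x of tin_corner_c in the frame of sheet between -0.087 and 0.087 m and y of tin_corner_c in the frame of sheet between -0.117 and 0.117 m and x of tin_corner_d in the frame of sheet between -0.087 and 0.087 m and y of tin_corner_d in the frame of sheet between -0.117 and 0.117 m and height (world z) of tin below 0.006 m and linear speed of tin below 0.02 m/s), for 0.2 s.
2. the tag's hook is over the rail, at least 90 mm from the collar on the side of the farther end (x of tag in the frame of rail_mid between -0.012 and 0.012 m and z of tag in the frame of rail_mid between 0 and 0.0125 m and y of tag in the frame of collar between -0.3 and -0.09 m), for 0.15 s.
3. the tag passes along the rail, still hooked over it, between 75 and 35 mm from the collar (x of tag in the frame of rail_mid between -0.012 and 0.012 m and z of tag in the frame of rail_mid between 0 and 0.0125 m and y of tag in the frame of collar between -0.075 and -0.035 m), for 0.04 s.
At the end, for the whole second after the job is handed in: The tin lies flat and at rest with all four corners on the sheet (2 mm over its edge is allowed); the tag hangs at rest with its hook over the bar, its origin less than 24 mm from the collar's centre along the bar on the far-end side (a gap under 7 mm between strip and collar) (all of step 1 and x of tag in the frame of rail_mid between -0.012 and 0.012 m and z of tag in the frame of rail_mid between 0 and 0.0125 m and y of tag in the frame of collar between -0.024 and -0.01 m and linear speed of tag below 0.03 m/s); the robot touches nothing.
It fails at once if the tin is lifted or tipped (15 mm off the table or 0.15 rad) (height (world z) of tin above 0.015 m or angle between tin's own z axis and vertical above 0.15 rad).
It fails at once if the scale, jug, meter or shears are moved by more than 20 mm (distance of any of scale, jug, meter, shears from where it was at the start of the episode above 0.02 m).
It also fails if it takes over 72 s, if anything falls off the work surface, if the arm or the gripper's body presses on something with over 40 N, if the wrist force passes 120 N, or if a joint passes its speed limit or range.

ROBOT

A 6-joint arm with a two-finger parallel gripper is mounted at the origin on the work surface. World frame = base frame: x ahead of the robot, y to its left, z up, the work surface at z = 0. Lengths are in mm, angles in degrees, forces in N, time in s.
With the tool pointing down it reaches from about 250 to 800 mm from the base axis. Payload 8.5 kg.
Tool frame: the origin (TCP) lies on the centre line of the jaws, within the pads' length; the fingertips stand 17 mm ahead of it and the grasp point (between the pads) lies 2 mm behind it; z points along the fingers, y is the line along which they close (so a half turn about z gives the same grasp; the last joint's range is limited). The gripper opens to 85 mm and grips with 20 to 120 N. Pads are 22 mm wide; open, the fingers measure 114 mm over their backs; the gripper's body (76 mm by 85 mm) begins 54 mm behind the grasp point. The pads swing forward as they close: fully open they stand 13 mm farther back than shut.
Start: joints at [76.375, 13.648, -0.773, 75.585, 0, 90], TCP at [123.66, 510.185, 248.276] pointing down, gripper open.
Joint ranges: [-152.45, 152.45], [-59.26, 108.67], [-65.41, 83.53], [-104.44, 129.93], [-82.83, 76.93], [-180, 180]. Speed limits (degrees/s): [127.2, 127.2, 159.86, 180, 180, 180].

INTERFACE

Orientations are given as a 3x3 rotation matrix whose columns are the frame's x, y, z axes.
In Python, from cell import robot gives the robot as it stands. The module is installed in compiled form; this text tells all that it offers.
- The arm moves only by the tool move_arm, never from a script. Its argument "rows" is a list of rows, each an object with "dr": the turn, a rotation vector about the world's x, y, z in degrees, a list of three; "travel": the shift along the world's x, y, z in cm, a list of three; "hand": the opening, from 0 (shut) to 1 (fully open). A call has 1 to 12 rows; each row shifts and turns the commanded pose from where the row before left it; what a row does not reach is not made up. A row lasts 1/8 s, in which the tool goes at most 62.5 mm and 10.7 degrees, less where a joint would pass 70% of its speed; a pose out of reach is approached as far as the arm can. A call with a gripper value outside its range is refused whole. The fingers move at their own pace and stop on an object; "squeeze" is the grip in N (left out, the last holds). Time passes only in rows, so rows that do not move let the fingers close. It gives the time, the measured TCP pose, the force, the opening and the grip force at its end, in the units of the state.
- robot.get_state(): the state, without advancing time (a new reading comes with each control period).
- robot.grab_frame(name): name is "scene" or "top"; returns (picture, depth): 480x640x3 uint8, red, green, blue; 480x640 float32, mm along the optical axis (not along the pixel's ray), 0 where there is no reading.
- robot.camera_params(name): a dict with "camera_matrix" (3x3 intrinsics, pixels), "k1" (the pictures are not rectified: a ray, as slopes to the right and down, at radius r is drawn at 1 + k1 r^2 times it, then the intrinsics apply), "R" (3x3) and "t" (3): a world point X has camera coordinates R X + t. Camera axes: x right, y down, z forward; pixel columns grow to the right and rows downward; lengths in mm; the calibration is good to about 2 mm. A picture is of the moment at which its call begins. camera_params takes no time and is no camera call.
- robot.finish_job(): hands the job in; it is judged then, once.
The state is a dict: "time": time; "qpos": joint angles; "dq": joint speeds; "joint_efforts": joint torques, N m; "ee_pos": TCP position; "orientation": TCP orientation; "force": force on the tool from outside, world axes, zero at the start; "torque": the same for the moment, N m; "width": finger opening in mm; "grasp_force": force on a finger pad.
Only numpy, scipy, OpenCV 4.12 (cv2) and the standard library are available. Lean on these libraries where they do the work, as an engineer would, in place of code of your own. Each camera call takes 0.05 s, during which the arm holds its last target. There are 200 camera calls.

## Working session

There is one attempt and no reset: what is moved stays moved. The work goes in short steps, Python scripts to look and compute and a tool call to move; the robot and the scene stay as the last step left them, time stands still between calls to the robot, and variables do not carry over. Pictures are saved under pics/ and viewed, at most 10 in all, crops included, and the job is handed in when it is done.

Besides the shell and the picture viewer there is one more tool, called by a JSON object that holds its "op" and its "data". move_arm: Moves the arm, as the interface text tells. Its arguments: {"type":"object","properties":{"rows":{"type":"array","items":{"type":"object","properties":{"dr":{"type":"array","items":{"type":"number"}},"travel":{"type":"array","items":{"type":"number"}},"hand":{"type":"number"}}}},"squeeze":{"type":"number"}},"required":["rows"]}

```bash
mkdir -p pics; cat > h.py <<'E'
import numpy as np, cv2
from cell import robot
def P(n):
    p=robot.camera_params(n); return np.array(p["camera_matrix"],float),float(p["k1"]),np.array(p["R"],float),np.array(p["t"],float).ravel()
def grab(n,f):
    im,d=robot.grab_frame(n); cv2.imwrite(f"pics/{f}.png",im[:,:,::-1]); np.savez(f"pics/{f}.npz",im=im,d=d); return im,d
def rays(n,uv):
    K,k1,R,t=P(n); uv=np.asarray(uv,float).reshape(-1,1,2)
    q=cv2.undistortPoints(uv,K,np.array([k1,0,0,0,0.])).reshape(-1,2)
    return -R.T@t, np.c_[q,np.ones(len(q))]@R
def onz(n,uv,z):
    c,r=rays(n,uv); return c+r*((z-c[2])/r[:,2])[:,None]
def cloud(n,d):
    v,u=np.mgrid[0:480,0:640]; c,r=rays(n,np.c_[u.ravel(),v.ravel()])
    return (c+r*d.reshape(-1,1)).reshape(480,640,3)
def proj(n,X):
    K,k1,R,t=P(n); return cv2.projectPoints(np.asarray(X,float).reshape(-1,3),cv2.Rodrigues(R)[0],t,K,np.array([k1,0,0,0,0.]))[0].reshape(-1,2)
E
python3 - <<'E'
from h import *
for n in("scene","top"):
    grab(n,n+"0"); K,k,R,t=P(n); print(n,K[0,0],k,(-R.T@t).round(),R.round(2).tolist())
s=robot.get_state(); print(s)
E
```

```text
scene 548.6969621481011 -0.06572816207036174 [1157.  765.  759.] [[-0.79, 0.61, -0.01], [0.33, 0.41, -0.85], [-0.51, -0.67, -0.53]]
top 535.8596906883374 -0.011974435711698907 [ 446.   -8. 1402.] [[-0.0, -1.0, -0.0], [-1.0, 0.0, -0.1], [0.1, 0.0, -1.0]]
{'time': 0.1, 'qpos': array([ 7.63741754e+01,  1.36764184e+01, -8.11613099e-01,  7.55851489e+01,
       -4.76350199e-05,  9.00016259e+01]), 'dq': array([ 0.05709996, -0.05150412,  0.05154526, -0.00298407, -0.03587497,
       -0.02246983]), 'joint_efforts': array([-1.40328652e-04, -5.39717960e+01,  3.46998882e+01,  1.33827527e-02,
       -2.53881285e-05,  7.64436493e-06]), 'ee_pos': array([123.59615558, 509.87860375, 247.7553832 ]), 'orientation': array([[-9.71848233e-01,  2.35607561e-01, -3.00084146e-04],
       [ 2.35607752e-01,  9.71847440e-01, -1.24148665e-03],
       [-8.67630769e-07, -1.27723875e-03, -9.99999184e-01]]), 'force': array([0.05182546, 0.71402083, 0.02040014]), 'torque': array([-0.00546887, -0.01376668, -0.06001235]), 'grasp_force': 0.0, 'width': 85.31680737716371}
```

View pics/scene0.png

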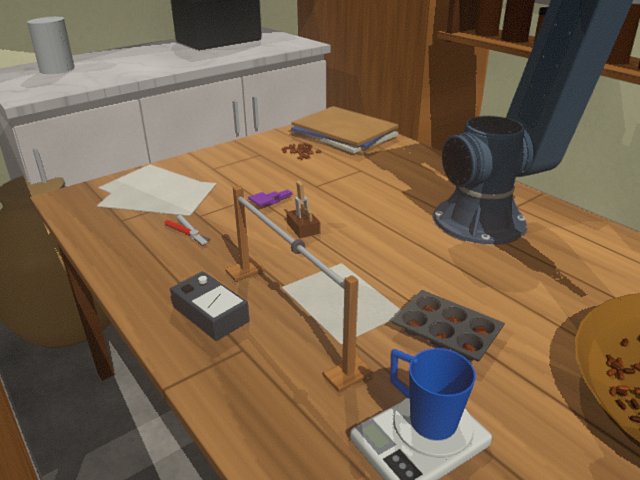

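View pics/top0.png

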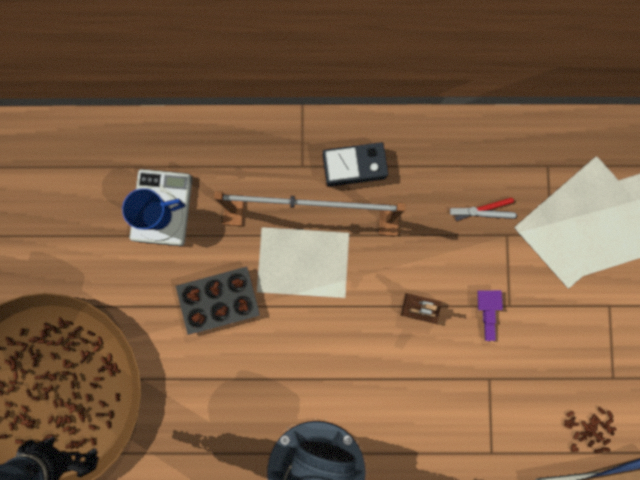

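The scene view shows the collar at (298,247), the tag standing in its block at (303,213) and the tin at (450,322).
- **Top view, job items:** tin (217,300), sheet (304,262), rail from (225,198) to (397,208), collar (292,201), block and tag (424,308).
- **Mistakable for the tag:** the purple one at (489,315), rejected because of its colour. I choose the one in the block at (424,308).
- **Mistakable for the sheet:** the loose papers at (590,225). I choose the single sheet at (304,262) in front of the rail.

```bash
cat > m.py <<'E'
from h import *
T=np.load("pics/top0.npz");S=np.load("pics/scene0.npz")
im,d=T["im"],T["d"]; hsv=cv2.cvtColor(im,cv2.COLOR_RGB2HSV)
def rect(mask,roi,z,name,n="top"):
    m=np.zeros(mask.shape,np.uint8); x0,y0,x1,y1=roi; m[y0:y1,x0:x1]=mask[y0:y1,x0:x1]
    m=cv2.morphologyEx(m,cv2.MORPH_CLOSE,np.ones((5,5)))
    c=max(cv2.findContours(m,0,cv2.CHAIN_APPROX_NONE)[0],key=cv2.contourArea)[:,0]
    X=onz(n,c,z)[:,:2]; r=cv2.minAreaRect(X.astype(np.float32)); print(name,np.round(r[0],1),np.round(r[1],1),round(r[2],2),"area px",len(c)); return r
s,v=hsv[...,1],hsv[...,2]
rect(((s<70)&(v>150)).astype(np.uint8),(240,215,370,310),0,"sheet")
rect(((s<110)&(v<125)).astype(np.uint8),(165,258,270,343),30,"tin")
rect(((v<110)).astype(np.uint8),(395,285,450,330),35,"block")
C=cloud("top",d); Cs=cloud("scene",S["d"])
for n,c in(("top",C),("scene",Cs)):
    q=c.reshape(-1,3); dd=(T if n=="top" else S)["d"].ravel(); q=q[dd>0]
    b=q[(q[:,0]>560)&(q[:,0]<760)&(q[:,1]>-260)&(q[:,1]<260)&(q[:,2]>185)&(q[:,2]<216)]
    p=np.polyfit(b[:,1],b[:,0],1) if len(b)>9 else 0
    print(n,"rail",len(b),p,b.min(0).round(),b.max(0).round(),np.median(b[:,2]))
    t=q[(q[:,0]>280)&(q[:,0]<480)&(q[:,1]>-400)&(q[:,1]<-150)&(q[:,2]>45)&(q[:,2]<160)]
    print(" tag",len(t),t.min(0).round(),t.max(0).round())
    for z0 in range(45,160,8):
        w=t[(t[:,2]>=z0)&(t[:,2]<z0+8)]
        if len(w): print("  ",z0,len(w),w.mean(0).round(),w.min(0).round(),w.max(0).round())
cv2.imwrite("pics/c1.png",cv2.resize(S["im"][165:275,230:380,::-1],None,fx=5,fy=5,interpolation=cv2.INTER_CUBIC))
E
python3 m.py
```

```text
sheet [526.8  35.9] [231.7 172.3] 86.36 area px 295
tin [430. 244.] [133.4 212.6] 15.11 area px 265
block [ 405.  -271.2] [133.9  58.2] 75.86 area px 130
top rail 989 [6.65097981e-02 6.48988083e+02] [ 628. -196.  189.] [670. 227. 216.] 203.60384362525178
 tag 198 [ 388. -292.   46.] [ 426. -235.  141.]
   45 12 [ 400. -261.   49.] [ 388. -290.   46.] [ 423. -235.   53.]
   53 32 [ 397. -265.   58.] [ 388. -292.   53.] [ 406. -235.   61.]
   61 13 [ 401. -257.   63.] [ 389. -292.   61.] [ 423. -240.   66.]
   69 4 [ 398. -262.   74.] [ 396. -269.   72.] [ 401. -252.   75.]
   77 6 [ 408. -260.   82.] [ 397. -270.   77.] [ 426. -253.   84.]
   85 40 [ 411. -267.   90.] [ 397. -282.   86.] [ 426. -254.   93.]
   93 25 [ 408. -263.   96.] [ 400. -276.   93.] [ 424. -253.  101.]
   101 4 [ 410. -264.  105.] [ 405. -278.  101.] [ 419. -257.  107.]
   109 6 [ 412. -258.  112.] [ 407. -267.  109.] [ 417. -255.  117.]
   117 6 [ 413. -261.  120.] [ 407. -270.  118.] [ 419. -256.  122.]
   125 11 [ 414. -267.  131.] [ 408. -280.  126.] [ 420. -255.  133.]
   133 37 [ 414. -267.  136.] [ 408. -
[... 386 characters left out ...]
 61.]
   61 34 [ 406. -264.   64.] [ 389. -289.   61.] [ 425. -235.   69.]
   69 19 [ 411. -264.   73.] [ 395. -278.   69.] [ 424. -250.   77.]
   77 20 [ 412. -265.   81.] [ 399. -283.   77.] [ 426. -254.   84.]
   85 26 [ 417. -264.   89.] [ 399. -283.   85.] [ 428. -249.   93.]
   93 42 [ 414. -263.   96.] [ 398. -285.   93.] [ 426. -252.  101.]
   101 13 [ 415. -263.  105.] [ 408. -280.  101.] [ 419. -254.  108.]
   109 25 [ 415. -264.  113.] [ 410. -281.  109.] [ 422. -251.  117.]
   117 16 [ 416. -263.  122.] [ 411. -282.  119.] [ 421. -254.  125.]
   125 17 [ 417. -261.  129.] [ 412. -278.  127.] [ 423. -252.  133.]
   133 32 [ 415. -265.  137.] [ 407. -283.  134.] [ 421. -252.  140.]
```

View pics/c1.png

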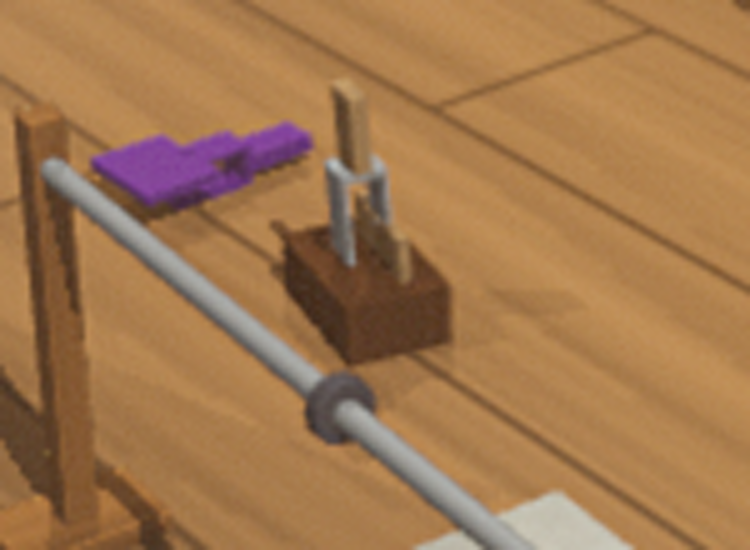

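The crop shows the wooden tag upright in its block, with grip on top, hook below and plate in the slot. The purple piece lies on the table behind it. Next I refine the tin, block, tag and collar.

```bash
cat > m2.py <<'E'
from h import *
import sys
k=sys.argv[1] if len(sys.argv)>1 else "0"
T=np.load(f"pics/top{k}.npz");S=np.load(f"pics/scene{k}.npz")
def box(c,a,b): return np.all((c>a)&(c<b),axis=2)
def tin(k):
  for n,D in(("top",T),("scene",S)):
    C=cloud(n,D["d"]); m=box(C,(330,20,19),(640,350,42))&(D["d"]>0)
    hsv=cv2.cvtColor(D["im"],cv2.COLOR_RGB2HSV); 
    m=(m&(hsv[...,2]<150)).astype(np.uint8)
    m=cv2.morphologyEx(cv2.morphologyEx(m,cv2.MORPH_CLOSE,np.ones((9,9))),cv2.MORPH_OPEN,np.ones((5,5)))
    c=max(cv2.findContours(m,0,cv2.CHAIN_APPROX_NONE)[0],key=cv2.contourArea)[:,0]
    r=cv2.minAreaRect(onz(n,c,30)[:,:2].astype(np.float32)); print("tin",n,np.round(r[0],1),np.round(r[1],1),round(r[2],2))
if __name__=="__main__":
  tin(k)
  for n,D in(("top",T),("scene",S)):
    C=cloud(n,D["d"]); ok=D["d"]>0
    for nm,a,b,z in(("block",(300,-350,28),(480,-180,41),35),("plate",(350,-330,45),(409,-200,62),0),("grip",(390,-330,104),(440,-200,145),0)):
        q=C[box(C,a,b)&ok]; r=cv2.minAreaRect(q[:,:2].astype(np.float32)); 
        e=np.linalg.svd(q[:,:2]-q[:,:2].mean(0),full_matrices=False)[2][0]
        print(nm,n,len(q),np.round(r[0],1),np.round(r[1],1),round(r[2],2),"mean",q.mean(0).round(1),"pca",np.degrees(np.arctan2(e[1],e[0])).round(1))
    q=C[box(C,(600,-180,150),(700,210,230))&ok]; dx=np.hypot(q[:,0]-(650.5+.067*q[:,1]),q[:,2]-200)
    w=q[(dx>10)&(dx<18)]; print("collar",n,len(w),np.round(np.percentile(w[:,1],[5,25,50,75,95]),1), w.mean(0).round(1))
  print(onz("top",[[292,201]],212),onz("scene",[[298,247]],204))
  cv2.imwrite("pics/c2.png",np.vstack([cv2.resize(T["im"][185:225,265:325,::-1],(600,400),interpolation=cv2.INTER_CUBIC)]))
E
python3 m2.py
```

```text
tin top [428.6 252.4] [129.8 190.7] 15.12
tin scene [431.  254.3] [137.3 192.1] 15.49
block top 619 [ 407.1 -265.8] [91.8 59.8] 76.92 mean [ 408.  -262.3   34. ] pca -104.6
plate top 47 [ 397.3 -263.6] [58.5  6.6] 76.95 mean [ 397.1 -262.4   56.2] pca 76.5
grip top 65 [ 412.9 -267.2] [25.3 12. ] 75.61 mean [ 413.3 -265.6  130.5] pca -104.4
collar top 65 [-179.4   49.1   51.6   55.9  209.1] [649.4  33.6 209.3]
block scene 366 [ 407.7 -262.9] [95.8 63.5] 75.23 mean [ 415.6 -255.    35.2] pca 94.3
plate scene 67 [ 398.2 -264.4] [65.3  7. ] 76.63 mean [ 399.7 -260.4   54.6] pca -102.9
grip scene 99 [ 413.2 -265.9] [32.6 14.4] 75.64 mean [ 415.6 -263.7  124.5] pca 82.6
collar scene 103 [-179.1   51.8   56.3   58.3   60.5] [655.   32.3 206.7]
[[651.73945695  53.53683521 212.        ]] [[656.59680063  59.82652651 204.        ]]
```

{"op": "move_arm", "data": {"rows": [{"travel":[3.9,-1.95,0],"dr":[0,0,-8.75],"hand":0.7},{"travel":[3.9,-1.95,0],"dr":[0,0,-8.75],"hand":0.7},{"travel":[3.9,-1.95,0],"dr":[0,0,-8.75],"hand":0.7},{"travel":[3.9,-1.95,0],"dr":[0,0,-8.75],"hand":0.7},{"travel":[3.9,-1.95,0],"dr":[0,0,-8.75],"hand":0.7},{"travel":[3.9,-1.95,0],"dr":[0,0,-8.75],"hand":0.7},{"travel":[3.9,-1.95,0],"dr":[0,0,-8.75],"hand":0.7},{"travel":[0,0,-4],"dr":[0,0,0],"hand":0.7},{"travel":[0,0,0],"dr":[0,0,0],"hand":0.7}]}}

```text
time: 1.23
ee_pos: [395.7, 372.1, 205.8]
orientation: [[-0.26, 0.966, -0.004], [0.966, 0.26, -0.004], [-0.003, -0.005, -1.0]]
force: [-0.6, 0.6, 0.5]
width: 60.1
grasp_force: 0.0
```

{"op": "move_arm", "data": {"rows": [{"travel":[0,0,-4.6],"dr":[0,0,0],"hand":0.7},{"travel":[0,0,-4.6],"dr":[0,0,0],"hand":0.7},{"travel":[0,0,-4.6],"dr":[0,0,0],"hand":0.7},{"travel":[0,0,-3],"dr":[0,0,0],"hand":0.7},{"travel":[0,0,-1.5],"dr":[0,0,0],"hand":0.7},{"travel":[0,0,0],"dr":[0,0,0],"hand":0.7}]}}

```text
time: 1.98
ee_pos: [396.4, 374.0, 25.5]
orientation: [[-0.262, 0.965, -0.001], [0.965, 0.262, -0.001], [-0.0, -0.001, -1.0]]
force: [-0.2, -0.8, 0.1]
width: 59.5
grasp_force: 0.0
```

```bash
python3 - <<'E'
from h import *
im,d=grab("scene","scene1")
cv2.imwrite("pics/c3.png",cv2.resize(im[260:420,360:560,::-1],(800,600)))
E
```

```text
(no output)
```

View pics/c3.png

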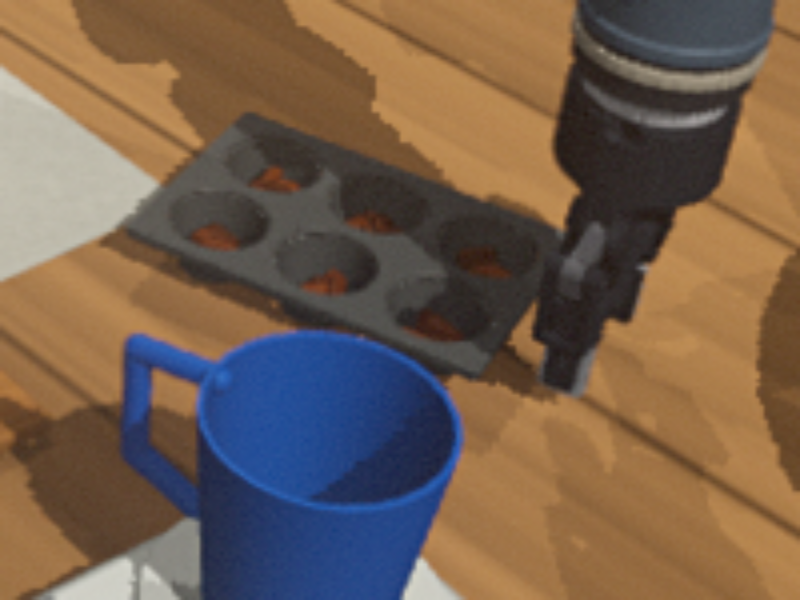

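The fingers stand beside the tin's +y face, at crop (560,390), clear of the scale and jug. Now I push along a gentle arc.

{"op": "move_arm", "data": {"rows": [{"travel":[0,0,-0.4],"dr":[0,0,0],"hand":0.7},{"travel":[0.26,-0.97,0],"dr":[0,0,0],"hand":0.7},{"travel":[0.26,-0.97,0],"dr":[0,0,0],"hand":0.7},{"travel":[0.23,-1.0,0],"dr":[0,0,-0.93],"hand":0.7},{"travel":[0.23,-1.0,0],"dr":[0,0,-0.93],"hand":0.7},{"travel":[0.23,-1.0,0],"dr":[0,0,-0.93],"hand":0.7},{"travel":[0.23,-1.0,0],"dr":[0,0,-0.93],"hand":0.7},{"travel":[0.16,-1.02,0],"dr":[0,0,-0.93],"hand":0.7},{"travel":[0.16,-1.02,0],"dr":[0,0,-0.93],"hand":0.7},{"travel":[0.16,-1.02,0],"dr":[0,0,-0.93],"hand":0.7},{"travel":[0.16,-1.02,0],"dr":[0,0,-0.93],"hand":0.7}]}}

```text
time: 3.4
ee_pos: [417.5, 272.8, 21.3]
orientation: [[-0.133, 0.991, -0.0], [0.991, 0.133, 0.0], [0.0, -0.0, -1.0]]
force: [0.6, 3.7, 2.2]
width: 59.9
grasp_force: 1.9
```

{"op": "move_arm", "data": {"rows": [{"travel":[0.1,-1.03,0],"dr":[0,0,-0.93],"hand":0.7},{"travel":[0.1,-1.03,0],"dr":[0,0,-0.93],"hand":0.7},{"travel":[0.1,-1.03,0],"dr":[0,0,-0.93],"hand":0.7},{"travel":[0.1,-1.03,0],"dr":[0,0,-0.93],"hand":0.7},{"travel":[0.03,-1.03,0],"dr":[0,0,-0.93],"hand":0.7},{"travel":[0.03,-1.03,0],"dr":[0,0,-0.93],"hand":0.7},{"travel":[0.03,-1.03,0],"dr":[0,0,-0.93],"hand":0.7},{"travel":[0.03,-1.03,0],"dr":[0,0,-0.93],"hand":0.7},{"travel":[-0.03,-1.03,0],"dr":[0,0,-0.93],"hand":0.7},{"travel":[-0.03,-1.03,0],"dr":[0,0,-0.93],"hand":0.7},{"travel":[-0.03,-1.03,0],"dr":[0,0,-0.93],"hand":0.7},{"travel":[-0.03,-1.03,0],"dr":[0,0,-0.93],"hand":0.7}]}}

```text
time: 4.9
ee_pos: [421.4, 149.2, 21.3]
orientation: [[0.062, 0.998, -0.0], [0.998, -0.062, -0.0], [-0.0, -0.0, -1.0]]
force: [1.5, 2.7, 2.3]
width: 59.7
grasp_force: 1.6
```

```bash
python3 - <<'E'
from h import *
for n in("top","scene"): grab(n,n+"2")
print(robot.get_state()["ee_pos"].round(1))
E
python3 - 2 <<'E'
from m2 import *
tin(2)
E
```

```text
[420.7 148.4  21. ]
tin top [415.8  77.7] [131.6 112.5] 0.01
tin scene [417.9  92.5] [155.1 133.7] 86.54
```

{"op": "move_arm", "data": {"rows": [{"travel":[0.2,3,0],"dr":[0,0,0],"hand":0.7},{"travel":[0,0,4],"dr":[0,0,0],"hand":0.7},{"travel":[0,0,4],"dr":[0,0,0],"hand":0.7},{"travel":[-1.17,-1.45,0],"dr":[0,0,10],"hand":0.7},{"travel":[-1.17,-1.45,0],"dr":[0,0,10],"hand":0.7},{"travel":[-1.17,-1.45,0],"dr":[0,0,10],"hand":0.7},{"travel":[-1.17,-1.45,0],"dr":[0,0,10],"hand":0.7},{"travel":[-1.17,-1.45,0],"dr":[0,0,10],"hand":0.7},{"travel":[-1.17,-1.45,0],"dr":[0,0,10],"hand":0.7},{"travel":[-1.17,-1.45,0],"dr":[0,0,10],"hand":0.7},{"travel":[-1.17,-1.45,0],"dr":[0,0,10],"hand":0.7},{"travel":[-1.17,-1.45,0],"dr":[0,0,10],"hand":0.7}]}}

```text
time: 6.5
ee_pos: [317.1, 48.6, 101.0]
orientation: [[-0.998, 0.055, -0.001], [0.055, 0.998, -0.001], [0.001, -0.001, -1.0]]
force: [-0.1, -1.0, -0.4]
width: 59.7
grasp_force: 0.0
```

```bash
python3 - <<'E'
from h import *
for n in("top","scene"): grab(n,n+"3")
s=robot.get_state(); print(s["ee_pos"].round(1),s["orientation"].round(3),s["qpos"].round(1))
E
python3 - 3 <<'E'
from m2 import *
tin(3)
E
```

```text
[316.3  48.3 100.9] [[-0.998  0.059 -0.002]
 [ 0.059  0.998 -0.001]
 [ 0.002 -0.001 -1.   ]] [  8.7   0.3 -40.1  49.7  -0.   12.1]
tin top [415.7  77.6] [120.1 129.8] 86.56
tin scene [417.2  79.9] [126.5 135.3] 87.5
```

View pics/scene3.png

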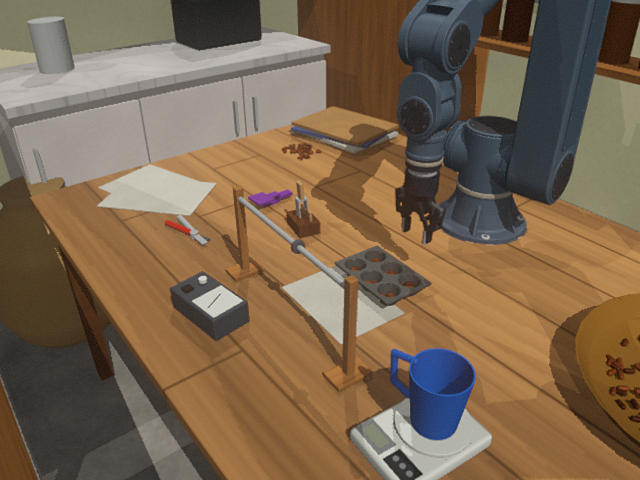

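The tin is now square to the sheet, just to the robot's side of it, at (385,275). The fingers are behind it at (420,235). My mask box clipped the tin, so I re-measure from the same frames.

```bash
sed -i 's/(330,20,19)/(340,-90,19)/' m2.py; python3 - 3 <<'E'
from m2 import *
tin(3)
E
```

```text
tin top [413.5  42.7] [189.7 129.9] 86.35
tin scene [414.7  45.4] [196.1 134.4] 86.5
```

{"op": "move_arm", "data": {"rows": [{"travel":[0,0,-4],"dr":[0,0,0],"hand":0.7},{"travel":[0,0,-4],"dr":[0,0,0],"hand":0.7},{"travel":[1.3,-0.08,0],"dr":[0,0,0],"hand":0.7},{"travel":[1.3,-0.08,0],"dr":[0,0,0],"hand":0.7},{"travel":[1.3,-0.08,0],"dr":[0,0,0],"hand":0.7},{"travel":[1.3,-0.08,0],"dr":[0,0,0],"hand":0.7},{"travel":[1.3,-0.08,0],"dr":[0,0,0],"hand":0.7},{"travel":[1.3,-0.08,0],"dr":[0,0,0],"hand":0.7},{"travel":[1.3,-0.08,0],"dr":[0,0,0],"hand":0.7},{"travel":[1.3,-0.08,0],"dr":[0,0,0],"hand":0.7},{"travel":[1.3,-0.08,0],"dr":[0,0,0],"hand":0.7},{"travel":[1.3,-0.08,0],"dr":[0,0,0],"hand":0.7}]}}

```text
time: 8.1
ee_pos: [449.0, 41.3, 21.2]
orientation: [[-0.998, 0.061, -0.0], [0.061, 0.998, -0.0], [0.0, -0.0, -1.0]]
force: [-3.6, 0.9, 3.8]
width: 59.9
grasp_force: 1.9
```

{"op": "move_arm", "data": {"rows": [{"travel":[0.4,-0.03,0],"dr":[0,0,0],"hand":0.7},{"travel":[0,0,0],"dr":[0,0,0],"hand":0.7},{"travel":[-3,0.2,0],"dr":[0,0,0],"hand":0.7},{"travel":[-1,0,4],"dr":[0,0,0],"hand":0.7},{"travel":[0,0,6],"dr":[0,0,0],"hand":0.7},{"travel":[0,0,6],"dr":[0,0,0],"hand":1},{"travel":[0,0,3],"dr":[0,0,0],"hand":1}]}}

```text
time: 8.98
ee_pos: [413.2, 43.2, 214.6]
orientation: [[-0.998, 0.061, 0.005], [0.061, 0.998, 0.0], [-0.005, 0.001, -1.0]]
force: [0.2, 0.5, 0.2]
width: 85.2
grasp_force: 0.0
```

```bash
python3 - <<'E'
from h import *
for n in("top","scene"): grab(n,n+"4")
s=robot.get_state(); print(s["ee_pos"].round(1),s["orientation"].round(3))
E
python3 - 4 <<'E'
from m2 import *
tin(4)
E
```

```text
[414.   43.3 214.7] [[-0.998  0.061  0.007]
 [ 0.061  0.998  0.   ]
 [-0.007  0.001 -1.   ]]
tin top [528.8  35.6] [189.7 129.9] 86.51
tin scene [529.3  33.1] [185.6 133.4] 86.47
```

View pics/top4.png

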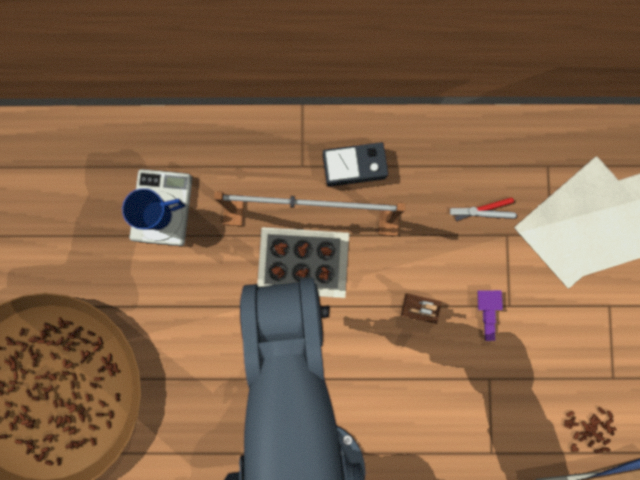

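The tin (302,260) lies centred on the sheet, within 2 mm and parallel to it. The bystanders have not moved. Next I go to the tag at (424,308).

{"op": "move_arm", "data": {"rows": [{"travel":[0,-3.09,0],"dr":[0,0,-9.98],"hand":1},{"travel":[0,-3.09,0],"dr":[0,0,-9.98],"hand":1},{"travel":[0,-3.09,0],"dr":[0,0,-9.98],"hand":1},{"travel":[0,-3.09,0],"dr":[0,0,-9.98],"hand":1},{"travel":[0,-3.09,0],"dr":[0,0,-9.98],"hand":1},{"travel":[0,-3.09,0],"dr":[0,0,-9.98],"hand":1},{"travel":[0,-3.09,0],"dr":[0,0,-9.98],"hand":1},{"travel":[0,-3.09,0],"dr":[0,0,-9.98],"hand":1},{"travel":[0,-3.09,0],"dr":[0,0,-9.98],"hand":1},{"travel":[-0.2,-3.09,0],"dr":[0,0,-9.98],"hand":1},{"travel":[0,0,0],"dr":[0,0,0],"hand":1},{"travel":[0,0,0],"dr":[0,0,0],"hand":1}]}}

```text
time: 10.58
ee_pos: [409.8, -265.4, 210.5]
orientation: [[0.228, 0.974, -0.001], [0.974, -0.228, 0.001], [0.001, -0.001, -1.0]]
force: [0.0, 0.8, -0.5]
width: 85.4
grasp_force: 0.0
```

{"op": "move_arm", "data": {"rows": [{"travel":[0.1,-0.05,-3],"dr":[0,0,0],"hand":1},{"travel":[0,0,-3],"dr":[0,0,0],"hand":1},{"travel":[0,0,-3],"dr":[0,0,0],"hand":1},{"travel":[0,0,0],"dr":[0,0,0],"hand":1}]}}

```text
time: 11.08
ee_pos: [409.9, -264.7, 119.7]
orientation: [[0.227, 0.974, -0.003], [0.974, -0.227, 0.002], [0.001, -0.004, -1.0]]
force: [-0.5, 0.6, 1.5]
width: 85.4
grasp_force: 0.0
```

{"op": "move_arm", "data": {"squeeze": 40, "rows": [{"travel":[0,0,0],"dr":[0,0,0],"hand":0.4},{"travel":[0,0,0],"dr":[0,0,0],"hand":0.25},{"travel":[0,0,0],"dr":[0,0,0],"hand":0},{"travel":[0,0,0],"dr":[0,0,0],"hand":0},{"travel":[0,0,0],"dr":[0,0,0],"hand":0},{"travel":[0,0,0],"dr":[0,0,0],"hand":0},{"travel":[0,0,0],"dr":[0,0,0],"hand":0},{"travel":[0,0,0],"dr":[0,0,0],"hand":0}]}}

```text
time: 12.08
ee_pos: [410.1, -266.2, 121.9]
orientation: [[0.23, 0.973, -0.002], [0.973, -0.23, -0.0], [-0.0, -0.002, -1.0]]
force: [-5.3, 2.3, 11.4]
width: 9.2
grasp_force: 39.0
```

{"op": "move_arm", "data": {"rows": [{"travel":[0,0,0.5],"dr":[0,0,0],"hand":0},{"travel":[0,0,1],"dr":[0,0,0],"hand":0},{"travel":[0,0,1],"dr":[0,0,0],"hand":0},{"travel":[0,0,1.5],"dr":[0,0,0],"hand":0},{"travel":[0,0,3],"dr":[0,0,0],"hand":0},{"travel":[0,0,4],"dr":[0,0,0],"hand":0},{"travel":[0,0,4],"dr":[0,0,0],"hand":0},{"travel":[0,0,3],"dr":[0,0,0],"hand":0},{"travel":[0,0,0],"dr":[0,0,0],"hand":0},{"travel":[0,0,0],"dr":[0,0,0],"hand":0}]}}

```text
time: 13.32
ee_pos: [411.3, -266.4, 301.0]
orientation: [[0.23, 0.973, 0.0], [0.973, -0.23, -0.0], [0.0, 0.0, -1.0]]
force: [0.1, 0.7, -1.9]
width: 9.6
grasp_force: 39.3
```

```bash
cat > m3.py <<'E'
from h import *
import sys
k=sys.argv[1]
s=robot.get_state(); p=s["ee_pos"]; O=s["orientation"]; print(p.round(1),O.round(3).tolist(),s["force"].round(1),s["width"])
for n in("scene","top"):
    im,d=grab(n,n+k); C=cloud(n,d); ok=d>0
    # points in tool frame: a along tool y (tag x), b along tool x (tag y), z up rel TCP
    L=(C-p)@np.c_[O[:,1],O[:,0],[0,0,1]]
    m=ok&(abs(L[...,0])<50)&(abs(L[...,1])<45)&(L[...,2]<-18)&(L[...,2]>-135)
    q=L[m]
    for z0 in range(-130,-18,10):
        w=q[(q[:,2]>=z0)&(q[:,2]<z0+10)]
        if len(w)>3: print(n,z0,len(w),"x",np.percentile(w[:,0],[3,50,97]).round(1),"y",np.percentile(w[:,1],[3,97]).round(1))
im=np.load(f"pics/scene{k}.npz")["im"]; u,v=proj("scene",p-[0,0,40])[0].astype(int); 
cv2.imwrite(f"pics/z{k}.png",cv2.resize(im[max(0,v-60):v+60,max(0,u-80):u+80,::-1],(800,600),interpolation=cv2.INTER_CUBIC))
E
python3 m3.py 5
```

```text
[ 411.3 -266.4  301. ] [[0.23, 0.973, 0.0], [0.973, -0.23, -0.0], [0.0, 0.0, -1.0]] [ 0.1  0.7 -1.9] 9.59095332468511
scene -120 4 x [-12.8 -11.  -10.8] y [-19.1  23.3]
scene -110 37 x [-15.  -11.2  -9.3] y [-27.2  32.6]
scene -100 45 x [-15.2 -11.3  -9.4] y [-26.9  31.2]
scene -90 43 x [-14.6 -10.9  -8.9] y [-28.8  30. ]
scene -80 61 x [-15.8 -10.9  11.7] y [-30.5  29.2]
scene -70 70 x [-16.8 -11.1  11.3] y [-30.6  29.4]
scene -60 39 x [-14.9 -10.5  11.6] y [-15.   19.1]
scene -50 41 x [-13.8   6.6  12.1] y [-14.4  11.4]
scene -40 27 x [-14.3   7.9  12.2] y [-9.6 12.2]
scene -30 57 x [-14.4   2.9  12.6] y [-13.   12.6]
top -110 4 x [-16.8 -14.3 -11.2] y [-0.3 30. ]
top -100 4 x [-16.8 -15.9 -13. ] y [ 8.4 29.4]
top -90 4 x [-16.5 -13.5   6.1] y [11.3 29.9]
top -70 37 x [-16.4 -13.7   6.6] y [ 2.2 29.8]
top -50 4 x [-14.7  -2.5  10.1] y [ 9.5 12.3]
top -40 10 x [-14.    0.   10.8] y [ 9.3 11.9]
top -30 8 x [-13.3  -3.    7.8] y [ 8.5 12.1]
```

View pics/z5.png

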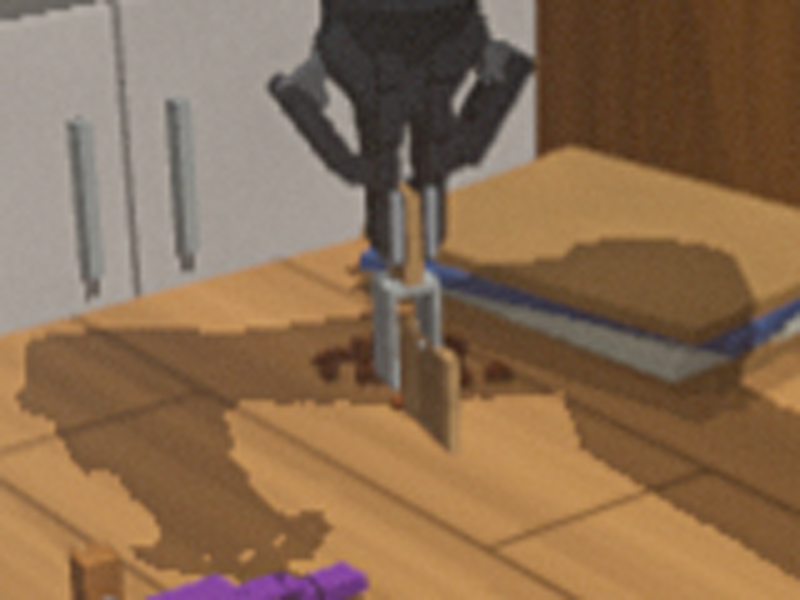

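The tag hangs upright and centred in the fingers. I carry it to hover over the rail on the far-end side.

{"op": "move_arm", "data": {"rows": [{"travel":[2.6,1.9,0],"dr":[0,0,1.06],"hand":0},{"travel":[2.6,1.9,0],"dr":[0,0,1.06],"hand":0},{"travel":[2.6,1.9,0],"dr":[0,0,1.06],"hand":0},{"travel":[2.6,1.9,0],"dr":[0,0,1.06],"hand":0},{"travel":[2.6,1.9,0],"dr":[0,0,1.06],"hand":0},{"travel":[2.6,1.9,0],"dr":[0,0,1.06],"hand":0},{"travel":[2.6,1.9,0],"dr":[0,0,1.06],"hand":0},{"travel":[2.6,1.9,0],"dr":[0,0,1.06],"hand":0},{"travel":[2.55,1.94,0],"dr":[0,0,1.02],"hand":0},{"travel":[0,0,0],"dr":[0,0,0],"hand":0},{"travel":[0,0,0],"dr":[0,0,0],"hand":0}]}}

```text
time: 14.8
ee_pos: [644.2, -95.1, 300.3]
orientation: [[0.066, 0.998, -0.002], [0.998, -0.066, 0.0], [-0.0, -0.002, -1.0]]
force: [-0.4, 0.3, -0.3]
width: 9.4
grasp_force: 39.4
```

```bash
cat >> m3.py <<'E'
# bar in the tool frame
for n in("scene","top"):
    D=np.load(f"pics/{n}{k}.npz"); C=cloud(n,D["d"]); q=C[D["d"]>0]
    b=q[(q[:,0]>600)&(q[:,0]<700)&(q[:,1]>-175)&(q[:,1]<200)&(q[:,2]>185)&(q[:,2]<212)]
    f=np.polyfit(b[:,1],b[:,0],1); b=b[abs(b[:,0]-np.polyval(f,b[:,1]))<12]; f=np.polyfit(b[:,1],b[:,0],1)
    print(n,"bar x at tool y",np.polyval(f,p[1]).round(1),"slope",f[0].round(4),"mean z",b[:,2].mean().round(1))
E
python3 m3.py 6
```

```text
[644.2 -95.1 300.3] [[0.066, 0.998, -0.002], [0.998, -0.066, 0.0], [-0.0, -0.002, -1.0]] [-0.4  0.3 -0.3] 9.358765598310685
scene -110 26 x [-15.4  -3.9   5.1] y [-32.7  32.5]
scene -100 188 x [-12.9   0.6   5.5] y [-36.7  42.7]
scene -90 69 x [-16.2 -10.8  -9.4] y [-25.8  29.6]
scene -80 87 x [-14.6 -10.1  12. ] y [-22.5  28.6]
scene -70 105 x [-15.9 -10.3  12. ] y [-27.5  28.4]
scene -60 69 x [-14.5   8.   12.5] y [-11.1  13.3]
scene -50 54 x [-14.1 -10.6  12.5] y [-13.9  10.5]
scene -40 47 x [-13.2  10.1  13. ] y [-12.1  11.3]
scene -30 77 x [-13.4   3.8  11.6] y [-12.4  12. ]
scene -20 4 x [-4.1  1.3  4.6] y [ 5.8 11.3]
scene bar x at tool y 643.9 slope 0.077 mean z 204.7
top bar x at tool y 642.9 slope 0.0671 mean z 203.5
```

View pics/z6.png

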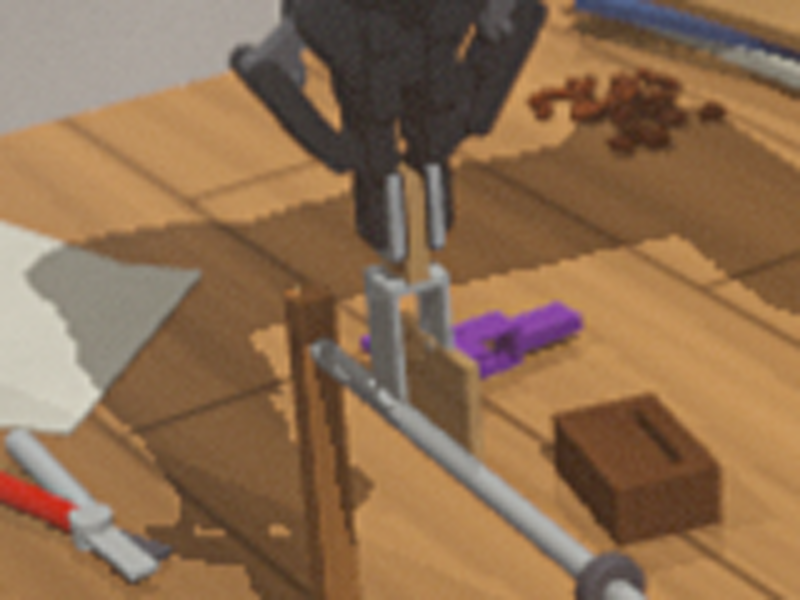

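The tag is above the bar with its +x leg in front of the bar and its plate behind. Both legs straddle it to within about 1 mm, so I lower it.

{"op": "move_arm", "data": {"rows": [{"travel":[0,0,-1],"dr":[0,0,0],"hand":0},{"travel":[0,0,-1],"dr":[0,0,0],"hand":0},{"travel":[0,0,-1],"dr":[0,0,0],"hand":0},{"travel":[0,0,0],"dr":[0,0,0],"hand":0}]}}

```text
time: 15.4
ee_pos: [644.1, -95.0, 270.1]
orientation: [[0.066, 0.998, -0.002], [0.998, -0.066, 0.0], [0.0, -0.002, -1.0]]
force: [0.8, 0.8, -0.7]
width: 9.1
grasp_force: 39.3
```

{"op": "move_arm", "data": {"rows": [{"travel":[0,0,-1],"dr":[0,0,0],"hand":0},{"travel":[0,0,-1],"dr":[0,0,0],"hand":0},{"travel":[0,0,-0.5],"dr":[0,0,0],"hand":0},{"travel":[0,0,-0.3],"dr":[0,0,0],"hand":0},{"travel":[0,0,0],"dr":[0,0,0],"hand":0},{"travel":[0,0,0],"dr":[0,0,0],"hand":0}]}}

```text
time: 16.15
ee_pos: [644.8, -95.0, 243.6]
orientation: [[0.066, 0.998, 0.0], [0.998, -0.066, -0.0], [-0.0, 0.0, -1.0]]
force: [0.5, 0.3, -0.8]
width: 9.3
grasp_force: 39.4
```

{"op": "move_arm", "data": {"rows": [{"travel":[0,0,-0.15],"dr":[0,0,0],"hand":0},{"travel":[0,0,-0.15],"dr":[0,0,0],"hand":0},{"travel":[0,0,0],"dr":[0,0,0],"hand":0},{"travel":[0,0,0],"dr":[0,0,0],"hand":0}]}}

```text
time: 16.65
ee_pos: [644.7, -95.0, 240.3]
orientation: [[0.066, 0.998, -0.0], [0.998, -0.066, 0.0], [0.0, -0.0, -1.0]]
force: [-0.4, -0.0, -1.2]
width: 9.5
grasp_force: 39.4
```

{"op": "move_arm", "data": {"rows": [{"travel":[0,0,-0.1],"dr":[0,0,0],"hand":0},{"travel":[0,0,0],"dr":[0,0,0],"hand":0},{"travel":[0,0,0],"dr":[0,0,0],"hand":0}]}}

```text
time: 17.02
ee_pos: [644.7, -95.0, 239.3]
orientation: [[0.066, 0.998, -0.0], [0.998, -0.066, 0.0], [0.0, -0.0, -1.0]]
force: [-0.3, 0.6, -1.0]
width: 9.6
grasp_force: 39.4
```

```bash
python3 m3.py 7 | grep -v "^scene\|^top -"; python3 - <<'E'
from h import *
D=np.load("pics/scene7.npz"); C=cloud("scene",D["d"]);im=D["im"]
# collar: dark ring blob near bar
q=C; m=(D["d"]>0)&(q[...,0]>615)&(q[...,0]<690)&(q[...,1]>-40)&(q[...,1]<150)&(q[...,2]>183)&(q[...,2]<218)
dx=np.hypot(q[...,0]-(649.5+.067*q[...,1]),q[...,2]-200); w=q[m&(dx>9.5)&(dx<17)]
print(len(w),np.percentile(w[:,1],[5,10,50,90,95]).round(1))
D=np.load("pics/top0.npz");q=cloud("top",D["d"]); m=(D["d"]>0)&(q[...,0]>615)&(q[...,0]<690)&(q[...,1]>-40)&(q[...,1]<150)&(q[...,2]>183)&(q[...,2]<225)
dx=np.hypot(q[...,0]-(649.5+.067*q[...,1]),q[...,2]-200); w=q[m&(dx>9.5)&(dx<17)]
print(len(w),np.percentile(w[:,1],[5,10,50,90,95]).round(1))
E
```

```text
[644.7 -95.  239.3] [[0.066, 0.998, -0.0], [0.998, -0.066, 0.0], [0.0, -0.0, -1.0]] [-0.3  0.6 -1. ] 9.6322157644736
top bar x at tool y 642.8 slope 0.0672 mean z 203.5
104 [48.  49.7 57.  59.4 60.1]
54 [47.2 49.  53.4 58.  58.3]
```

{"op": "move_arm", "data": {"rows": [{"travel":[0.067,1,0],"dr":[0,0,0],"hand":0},{"travel":[0.067,1,0],"dr":[0,0,0],"hand":0},{"travel":[0.067,1,0],"dr":[0,0,0],"hand":0},{"travel":[0.067,1,0],"dr":[0,0,0],"hand":0},{"travel":[0.067,1,0],"dr":[0,0,0],"hand":0},{"travel":[0.067,1,0],"dr":[0,0,0],"hand":0},{"travel":[0.067,1,0],"dr":[0,0,0],"hand":0},{"travel":[0.067,1,0],"dr":[0,0,0],"hand":0},{"travel":[0.067,1,0],"dr":[0,0,0],"hand":0},{"travel":[0.067,1,0],"dr":[0,0,0],"hand":0},{"travel":[0.067,1,0],"dr":[0,0,0],"hand":0},{"travel":[0.067,1,0],"dr":[0,0,0],"hand":0}]}}

```text
time: 18.62
ee_pos: [652.7, 25.6, 239.3]
orientation: [[0.066, 0.998, -0.0], [0.998, -0.066, 0.0], [0.0, -0.0, -1.0]]
force: [0.2, -0.3, -0.8]
width: 9.3
grasp_force: 39.4
```

{"op": "move_arm", "data": {"rows": [{"travel":[0.02,0.3,0],"dr":[0,0,0],"hand":0},{"travel":[0.02,0.3,0],"dr":[0,0,0],"hand":0},{"travel":[0,0,0],"dr":[0,0,0],"hand":0},{"travel":[0,0,0],"dr":[0,0,0],"hand":0}]}}

```text
time: 19.12
ee_pos: [653.1, 30.7, 239.3]
orientation: [[0.066, 0.998, -0.0], [0.998, -0.066, -0.0], [-0.0, -0.0, -1.0]]
force: [0.5, 0.1, -0.4]
width: 9.6
grasp_force: 39.4
```

Creep until the strip touches the collar.

{"op": "move_arm", "data": {"rows": [{"travel":[0.01,0.15,0],"dr":[0,0,0],"hand":0},{"travel":[0.01,0.15,0],"dr":[0,0,0],"hand":0},{"travel":[0,0,0],"dr":[0,0,0],"hand":0}]}}

```text
time: 19.5
ee_pos: [653.3, 34.1, 239.3]
orientation: [[0.066, 0.998, -0.0], [0.998, -0.066, 0.0], [0.0, -0.0, -1.0]]
force: [-0.4, -0.3, -0.5]
width: 9.6
grasp_force: 39.4
```

{"op": "move_arm", "data": {"rows": [{"travel":[0.01,0.1,0],"dr":[0,0,0],"hand":0},{"travel":[0.01,0.1,0],"dr":[0,0,0],"hand":0},{"travel":[0,0,0],"dr":[0,0,0],"hand":0}]}}

```text
time: 19.88
ee_pos: [653.5, 36.1, 239.3]
orientation: [[0.066, 0.998, -0.0], [0.998, -0.066, 0.0], [0.0, -0.0, -1.0]]
force: [0.9, -0.8, -1.8]
width: 9.4
grasp_force: 39.4
```

{"op": "move_arm", "data": {"rows": [{"travel":[0.01,0.1,0],"dr":[0,0,0],"hand":0},{"travel":[0,0,0],"dr":[0,0,0],"hand":0},{"travel":[0,0,0],"dr":[0,0,0],"hand":0}]}}

```text
time: 20.25
ee_pos: [653.6, 37.0, 239.3]
orientation: [[0.066, 0.998, -0.0], [0.998, -0.066, 0.0], [0.0, -0.0, -1.0]]
force: [0.2, 0.0, -1.2]
width: 9.1
grasp_force: 39.4
```

```bash
python3 - <<'E'
from h import *
s=robot.get_state(); p=s["ee_pos"]; print(p.round(1),s["force"].round(1))
im,d=grab("scene","scene8"); grab("top","top8")
u,v=proj("scene",[655,45,200])[0].astype(int)
cv2.imwrite("pics/z8.png",cv2.resize(im[v-45:v+45,u-60:u+60,::-1],(800,600),interpolation=cv2.INTER_CUBIC))
E
```

```text
[653.6  37.  239.3] [ 0.2  0.  -1.2]
```

View pics/z8.png

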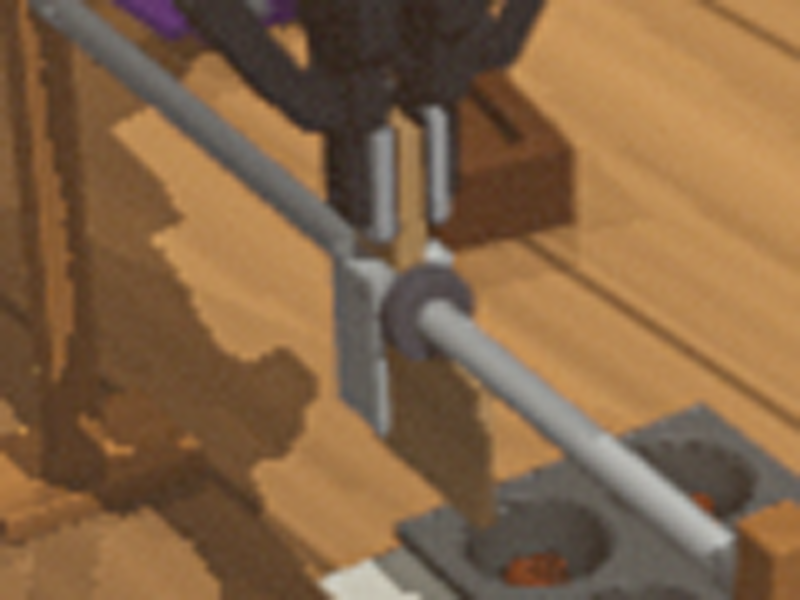

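The hook is over the bar, its strip right next to the collar, which is at crop (428,310). I creep on until the force shows contact.

{"op": "move_arm", "data": {"rows": [{"travel":[0.01,0.1,0],"dr":[0,0,0],"hand":0},{"travel":[0,0,0],"dr":[0,0,0],"hand":0},{"travel":[0,0,0],"dr":[0,0,0],"hand":0}]}}

```text
time: 20.72
ee_pos: [653.7, 38.0, 239.3]
orientation: [[0.066, 0.998, -0.0], [0.998, -0.066, 0.0], [0.0, -0.0, -1.0]]
force: [0.4, 0.5, -0.8]
width: 9.2
grasp_force: 39.4
```

{"op": "move_arm", "data": {"rows": [{"travel":[0.01,0.1,0],"dr":[0,0,0],"hand":0},{"travel":[0,0,0],"dr":[0,0,0],"hand":0},{"travel":[0,0,0],"dr":[0,0,0],"hand":0}]}}

```text
time: 21.1
ee_pos: [653.7, 38.5, 239.3]
orientation: [[0.066, 0.998, -0.0], [0.998, -0.066, -0.001], [-0.001, -0.0, -1.0]]
force: [-1.1, -4.8, -0.3]
width: 9.6
grasp_force: 39.4
```

{"op": "move_arm", "data": {"rows": [{"travel":[0,-0.05,0],"dr":[0,0,0],"hand":0},{"travel":[0,0,-0.1],"dr":[0,0,0],"hand":0},{"travel":[0,0,0],"dr":[0,0,0],"hand":0},{"travel":[0,0,0],"dr":[0,0,0],"hand":0}]}}

```text
time: 21.6
ee_pos: [653.9, 38.4, 238.3]
orientation: [[0.066, 0.998, 0.0], [0.998, -0.066, -0.0], [-0.0, 0.0, -1.0]]
force: [-0.4, -3.2, -0.5]
width: 9.9
grasp_force: 39.5
```

{"op": "move_arm", "data": {"rows": [{"travel":[0,0,-0.05],"dr":[0,0,0],"hand":0},{"travel":[0,0,0],"dr":[0,0,0],"hand":0},{"travel":[0,0,0],"dr":[0,0,0],"hand":0}]}}

```text
time: 21.98
ee_pos: [653.9, 38.4, 238.2]
orientation: [[0.066, 0.998, 0.001], [0.998, -0.066, -0.0], [-0.0, 0.001, -1.0]]
force: [-1.0, -4.9, 5.1]
width: 9.4
grasp_force: 40.1
```

The tag rests on the bar and against the collar, so I release it.

{"op": "move_arm", "data": {"rows": [{"travel":[0,0,0.04],"dr":[0,0,0],"hand":0.12},{"travel":[0,0,0],"dr":[0,0,0],"hand":0.2},{"travel":[0,0,0],"dr":[0,0,0],"hand":0.4},{"travel":[0,0,0],"dr":[0,0,0],"hand":0.6},{"travel":[0,0,0],"dr":[0,0,0],"hand":0.6},{"travel":[0,0,2],"dr":[0,0,0],"hand":0.6},{"travel":[0,0,3],"dr":[0,0,0],"hand":0.6},{"travel":[0,0,5],"dr":[0,0,0],"hand":0.6},{"travel":[-5,0,3],"dr":[0,0,0],"hand":0.6},{"travel":[-5,-3,0],"dr":[0,0,0],"hand":0.6},{"travel":[-5,-3,0],"dr":[0,0,0],"hand":0.6},{"travel":[-5,-3,0],"dr":[0,0,0],"hand":0.6}]}}

```text
time: 23.48
ee_pos: [452.1, -52.1, 368.3]
orientation: [[0.065, 0.998, 0.001], [0.998, -0.065, -0.0], [-0.0, 0.001, -1.0]]
force: [0.1, -0.3, 0.4]
width: 50.9
grasp_force: 0.0
```

```bash
python3 - <<'E'
from h import *
s=robot.get_state(); print(s["time"],s["ee_pos"].round(1),s["force"].round(1))
im,d=grab("scene","scene9"); grab("top","top9")
C=cloud("scene",d); m=(d>0)&(C[...,0]>640)&(C[...,0]<668)&(C[...,1]>0)&(C[...,1]<70)&(C[...,2]>215)&(C[...,2]<262)
q=C[m]; print("grip",len(q),q.min(0).round(1),q.max(0).round(1),np.median(q,0).round(1))
cv2.imwrite("pics/z9.png",cv2.resize(im[170:410,150:470,::-1],(800,600),interpolation=cv2.INTER_CUBIC))
E
python3 - 9 <<'E'
from m2 import *
tin(9)
E
```

```text
23.475 [452.1 -52.1 368.3] [ 0.1 -0.3  0.4]
grip 241 [648.1  22.7 215.1] [661.3  59.5 256.3] [657.1  44.  238.8]
tin top [529.6  47.9] [165.  129.8] 86.5
tin scene [529.3  33.1] [185.6 133.4] 86.47
```

View pics/z9.png

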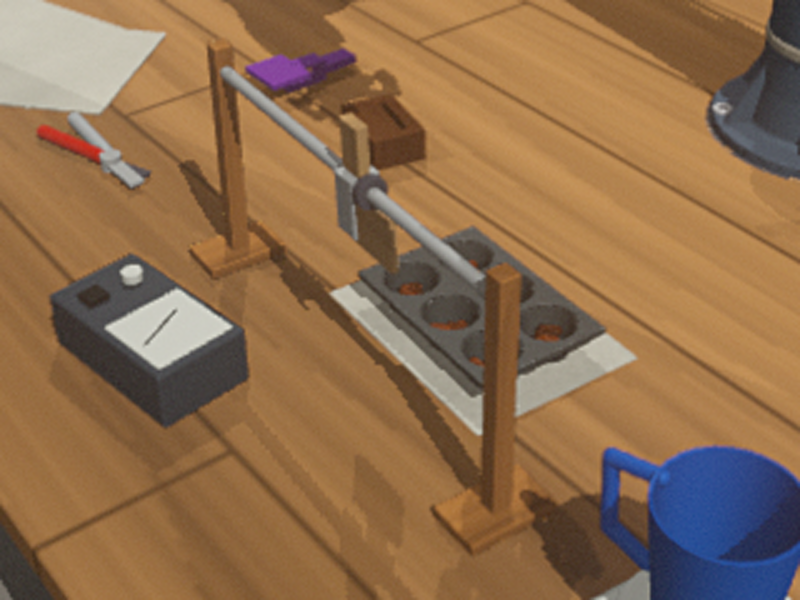

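The tag hangs over the bar against the collar, at (360,190). The tin is on the sheet and the arm is clear. I let it settle, then hand in.

{"op": "move_arm", "data": {"rows": [{"travel":[0,0,0],"dr":[0,0,0],"hand":0.6},{"travel":[0,0,0],"dr":[0,0,0],"hand":0.6},{"travel":[0,0,0],"dr":[0,0,0],"hand":0.6},{"travel":[0,0,0],"dr":[0,0,0],"hand":0.6},{"travel":[0,0,0],"dr":[0,0,0],"hand":0.6},{"travel":[0,0,0],"dr":[0,0,0],"hand":0.6},{"travel":[0,0,0],"dr":[0,0,0],"hand":0.6},{"travel":[0,0,0],"dr":[0,0,0],"hand":0.6}]}}

```text
time: 24.58
ee_pos: [453.8, -51.5, 368.2]
orientation: [[0.066, 0.998, -0.0], [0.998, -0.066, 0.0], [-0.0, -0.0, -1.0]]
force: [1.2, -0.1, 0.4]
width: 50.9
grasp_force: 0.0
```

```bash
python3 -c "
from cell import robot
print(robot.finish_job())"
```

```text
the job is handed in; nothing more can be done
None
```

I handed the job in at about 25 s: the last pictures show the tin flat on the sheet, the tag hanging against the collar and the arm clear, but the hand-in call returned no verdict.

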